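# Roll the loose eggs into the pockets of the egg board

### The job

Three raw eggs lie loose on the front of the egg board; settle each of them in a free pocket of the board, one egg to a pocket. They are too fragile for the gripper to pinch, so nudge and roll them along the board with light touches. Leave the two eggs that already sit in their pockets, the tub on the board and everything else where they are.

Things in the scene. Friction and masses are not known exactly. Their poses are not given: they have to be found in the camera images.
- egg_board: wooden egg board fixed to the worktop, 240 mm (its x, away from the robot) by 300 mm (its y), yaw up to 0.25 rad. Origin: centre of its underside. Flat top 22 mm above the worktop; lip 8 mm wide, 6 mm high round its edges. Five round pockets in a row along its far side; the near part (board x -0.11 to 0.055) is the flat landing.
- pocket0 (a point): centre of the mouth of a round pocket of the egg board, level with the board's flat top; mouth 32 mm across, 19 mm deep with a 2 mm cork pad in its bottom, at board x = 75, y = -116 mm. An egg that has dropped into it rests on its rim, egg origin 14 to 18.5 mm above the flat top (22 mm when lying on the flat).
- pocket1 (a point): centre of the mouth of a round pocket of the egg board, level with the board's flat top; mouth 32 mm across, 19 mm deep with a 2 mm cork pad in its bottom, at board x = 75, y = -58 mm. An egg that has dropped into it rests on its rim, egg origin 14 to 18.5 mm above the flat top (22 mm when lying on the flat).
- pocket2 (a point): centre of the mouth of a round pocket of the egg board, level with the board's flat top; mouth 32 mm across, 19 mm deep with a 2 mm cork pad in its bottom, at board x = 75, y = 0 mm. An egg that has dropped into it rests on its rim, egg origin 14 to 18.5 mm above the flat top (22 mm when lying on the flat).
- pocket3 (a point): centre of the mouth of a round pocket of the egg board, level with the board's flat top; mouth 32 mm across, 19 mm deep with a 2 mm cork pad in its bottom, at board x = 75, y = 58 mm. An egg that has dropped into it rests on its rim, egg origin 14 to 18.5 mm above the flat top (22 mm when lying on the flat).
- pocket4 (a point): centre of the mouth of a round pocket of the egg board, level with the board's flat top; mouth 32 mm across, 19 mm deep with a 2 mm cork pad in its bottom, at board x = 75, y = 116 mm. An egg that has dropped into it rests on its rim, egg origin 14 to 18.5 mm above the flat top (22 mm when lying on the flat).
- egg_a: loose brown hen's egg, 44 mm thick, 54 mm long, 40 to 80 g. Origin: middle of its widest section; x axis along its length. Starts on its side on the board's landing, origin 44 mm above the worktop; rolls when nudged and soon stops. Fragile: cracks if anything presses it with over 15 N (a gripper's weakest pinch is 20 N); rolling takes under 2 N.
- egg_b: loose brown hen's egg, 44 mm thick, 54 mm long, 40 to 80 g. Origin: middle of its widest section; x axis along its length. Starts on its side on the board's landing, origin 44 mm above the worktop; rolls when nudged and soon stops. Fragile: cracks if anything presses it with over 15 N (a gripper's weakest pinch is 20 N); rolling takes under 2 N.
- egg_c: loose brown hen's egg, 44 mm thick, 54 mm long, 40 to 80 g. Origin: middle of its widest section; x axis along its length. Starts on its side on the board's landing, origin 44 mm above the worktop; rolls when nudged and soon stops. Fragile: cracks if anything presses it with over 15 N (a gripper's weakest pinch is 20 N); rolling takes under 2 N.
- egg_d: seated brown hen's egg, 44 mm thick, 54 mm long, 40 to 80 g. Origin: middle of its widest section; x axis along its length. Sits from the start in one of the five pockets (which one varies) and stays there. Fragile: cracks if anything presses it with over 15 N (a gripper's weakest pinch is 20 N); rolling takes under 2 N.
- egg_e: seated brown hen's egg, 44 mm thick, 54 mm long, 40 to 80 g. Origin: middle of its widest section; x axis along its length. Sits from the start in one of the five pockets (which one varies) and stays there. Fragile: cracks if anything presses it with over 15 N (a gripper's weakest pinch is 20 N); rolling takes under 2 N.
- white_tub: white lidded food tub, round, 67 mm across its lid, 64 mm across the body below (under 40 mm height), 51 mm high, about 0.25 kg, standing on the landing of the board among the eggs. Origin: centre of its underside. Not to be shifted.
- wafer_pack: blue packet of wafers, 101 x 184 x 40 mm, lying on the worktop left of the board; bystander. Origin: centre of its underside.
There are look-alikes about, which are no part of the job. Of the things shaped like the white_tub, the white one is meant.

How it is judged:
At the end, for the whole second after the job is handed in: All five eggs sit at rest in pockets of the board, one in each: each egg's origin within 10 mm of a pocket's centre seen from above and less than 19.5 mm above the board's flat top; tub and wafer packet within 15 mm of where they stood (((horizontal distance between egg_a and pocket0 below 0.01 m and z of egg_a in the frame of pocket0 below 0.0195 m) or (horizontal distance between egg_a and pocket1 below 0.01 m and z of egg_a in the frame of pocket1 below 0.0195 m) or (horizontal distance between egg_a and pocket2 below 0.01 m and z of egg_a in the frame of pocket2 below 0.0195 m) or (horizontal distance between egg_a and pocket3 below 0.01 m and z of egg_a in the frame of pocket3 below 0.0195 m) or (horizontal distance between egg_a and pocket4 below 0.01 m and z of egg_a in the frame of pocket4 below 0.0195 m)) and ((horizontal distance between egg_b and pocket0 below 0.01 m and z of egg_b in the frame of pocket0 below 0.0195 m) or (horizontal distance between egg_b and pocket1 below 0.01 m and z of egg_b in the frame of pocket1 below 0.0195 m) or (horizontal distance between egg_b and pocket2 below 0.01 m and z of egg_b in the frame of pocket2 below 0.0195 m) or (horizontal distance between egg_b and pocket3 below 0.01 m and z of egg_b in the frame of pocket3 below 0.0195 m) or (horizontal distance between egg_b and pocket4 below 0.01 m and z of egg_b in the frame of pocket4 below 0.0195 m)) and ((horizontal distance between egg_c and pocket0 below 0.01 m and z of egg_c in the frame of pocket0 below 0.0195 m) or (horizontal distance between egg_c and pocket1 below 0.01 m and z of egg_c in the frame of pocket1 below 0.0195 m) or (horizontal distance between egg_c and pocket2 below 0.01 m and z of egg_c in the frame of pocket2 below 0.0195 m) or (horizontal distance between egg_c and pocket3 below 0.01 m and z of egg_c in the frame of pocket3 below 0.0195 m) or (horizontal distance between egg_c and pocket4 below 0.01 m and z of egg_c in the frame of pocket4 below 0.0195 m)) and ((horizontal distance between egg_d and pocket0 below 0.01 m and z of egg_d in the frame of pocket0 below 0.0195 m) or (horizontal distance between egg_d and pocket1 below 0.01 m and z of egg_d in the frame of pocket1 below 0.0195 m) or (horizontal distance between egg_d and pocket2 below 0.01 m and z of egg_d in the frame of pocket2 below 0.0195 m) or (horizontal distance between egg_d and pocket3 below 0.01 m and z of egg_d in the frame of pocket3 below 0.0195 m) or (horizontal distance between egg_d and pocket4 below 0.01 m and z of egg_d in the frame of pocket4 below 0.0195 m)) and ((horizontal distance between egg_e and pocket0 below 0.01 m and z of egg_e in the frame of pocket0 below 0.0195 m) or (horizontal distance between egg_e and pocket1 below 0.01 m and z of egg_e in the frame of pocket1 below 0.0195 m) or (horizontal distance between egg_e and pocket2 below 0.01 m and z of egg_e in the frame of pocket2 below 0.0195 m) or (horizontal distance between egg_e and pocket3 below 0.01 m and z of egg_e in the frame of pocket3 below 0.0195 m) or (horizontal distance between egg_e and pocket4 below 0.01 m and z of egg_e in the frame of pocket4 below 0.0195 m)) and linear speed of each of egg_a, egg_b, egg_c, egg_d, egg_e below 0.02 m/s and distance of each of white_tub, wafer_pack from where it was at the start of the episode below 0.015 m); the robot touches nothing.
It fails at once if an egg is pressed or struck with more than 15 N by anything (contact force between any of egg_a, egg_b, egg_c, egg_d, egg_e and anything else above 15 N).
It fails at once if an egg falls off the board (height (world z) of any of egg_a, egg_b, egg_c, egg_d, egg_e below 0.024 m).
It fails at once if an egg that already sat in its pocket is shifted by more than 15 mm (distance of any of egg_d, egg_e from where it was at the start of the episode above 0.015 m).
It fails at once if the tub on the board or the wafer packet is shifted by more than 15 mm (distance of any of white_tub, wafer_pack from where it was at the start of the episode above 0.015 m).
It also fails if it takes over 72 s, if anything falls off the work surface, if the arm or the gripper's body presses on something with over 40 N, if the wrist force passes 120 N, or if a joint passes its speed limit or range.

### The arm

A 6-joint arm with a two-finger parallel gripper is mounted at the origin on a cart in front of the work surface, level with it; the furniture and walls round the work are solid. World frame = base frame: x ahead of the robot, y to its left, z up, the work surface at z = 0. Lengths are in m, angles in rad, forces in N, time in s.
With the tool pointing down it reaches from about 0.225 to 0.725 m from the base axis. Payload 3.1 kg.
Tool frame: the origin (TCP) lies at the very end of the fingers, on their centre line; the grasp point (between the pads) lies 19 mm behind it; z points along the fingers, y is the line along which they close (so a half turn about z gives the same grasp; the last joint's range is limited). The gripper opens to 85 mm and grips with 20 to 120 N. Pads are 22 mm wide; open, the fingers measure 114 mm over their backs; the gripper's body (76 mm by 85 mm) begins 54 mm behind the grasp point. The pads swing forward as they close: fully open they stand 13 mm farther back than shut.
Start: joints at [-1.299, 0.048, 0.099, 1.622, 0, 1.443], TCP at [0.204, -0.484, 0.231] pointing down, gripper open.
Joint ranges: [-2.91, 2.91], [-0.99, 1.94], [-1.21, 1.42], [-2.12, 2.29], [-1.49, 1.47], [-3.14, 3.14]. Speed limits (rad/s): [2.79, 2.79, 3.14, 3.14, 3.14, 3.14].

### API

Orientations are given as a 3x3 rotation matrix whose columns are the frame's x, y, z axes.
In Python, from station import ctrl gives the robot as it stands.
- The arm moves only by the shell command python3 -m creep 'ROWS'. ROWS is JSON, a list of rows, each a list of 7 numbers: the shift along the tool's x, y, z in units of 7.5 cm (1.0 is 7.5 cm), then the turn, a rotation vector about the tool's x, y, z in units of 0.5 rad (1.0 is 0.5 rad), then the gripper's target within -1 to 1 (shut at 1, half-way at 0, fully open at -1). A call has 1 to 8 rows; each row shifts and turns the commanded pose from where the row before left it, along the tool's axes as they then stand; what a row does not reach is not made up. A row lasts 1/10 s, in which the tool goes at most 50 mm and 8.59 degrees, less where a joint would pass 70% of its speed; a pose out of reach is approached as far as the arm can. A call with a number of a shift or a turn outside -1 to 1 is refused whole. A call with a gripper value outside its range is refused whole. The fingers move at their own pace and stop on an object; the grip force is fixed at half the most. Time passes only in rows, so rows that do not move let the fingers close. It gives the time, the measured TCP pose, the force, the opening and the grip force at its end, in the units of the state.
- ctrl.sense(): the state, without advancing time (a new reading comes with each control period).
- ctrl.snapshot(name): name is "side" or "top" or "wrist"; returns a dict with "pixels" (480x640x3 uint8, red, green, blue), "mtx" (3x3 intrinsics, pixels), "rvec" (rotation vector, rad) and "tvec" (3), from world to camera coordinates, as OpenCV has them. Camera axes: x right, y down, z forward; pixel columns grow to the right and rows downward; lengths in m; the calibration is good to about 2 mm. A picture is of the moment at which its call begins. There is no depth.
- ctrl.finish_job(): hands the job in; it is judged then, once.
The state is a dict: "t": time; "joint_pos": joint angles; "dq": joint speeds; "tau": joint torques, N m; "ee_pos": TCP position; "tool_rot": TCP orientation; "contact_force": force on the tool from outside, world axes, zero at the start; "moment": the same for the moment, N m; "width": finger opening in m; "grip_force": force on a finger pad.
Only numpy, scipy, OpenCV 4.12 (cv2) and the standard library are available. Lean on these libraries where they do the work, as an engineer would, in place of code of your own. Each camera call takes 0.05 s, during which the arm holds its last target. There are 200 camera calls.

## Working session

There is one attempt and no reset: what is moved stays moved. The work goes in short steps, Python scripts to look and compute and a shell command to move; the robot and the scene stay as the last step left them, time stands still between calls to the robot, and variables do not carry over. Pictures are saved under pics/ and viewed, at most 10 in all, crops included, and the job is handed in when it is done.

```bash
mkdir -p pics; ls; python3 - <<'E'
from station import ctrl
import cv2
s=ctrl.sense(); print(s['t'],s['ee_pos'],s['tool_rot'],s['width'])
for n in ['top','side']:
    d=ctrl.snapshot(n); cv2.imwrite(f'pics/{n}0.png',d['pixels'][:,:,::-1]); print(n,d['mtx'],d['rvec'],d['tvec'])
E
```

```text
pics
0.0 [ 0.20416288 -0.48302091  0.23009981] [[ 9.21143273e-01  3.89223122e-01 -6.58080634e-04]
 [ 3.89223578e-01 -9.21140511e-01  2.27270191e-03]
 [ 2.78403400e-04 -2.34962458e-03 -9.99997201e-01]] 0.08552153906264066
top [[454.35774438   0.         318.61180389]
 [  0.         454.35774438 243.02235307]
 [  0.           0.           1.        ]] [ 2.18303294 -2.14304718  0.07677094] [0.22160835 0.60760907 0.8770019 ]
side [[545.9358195    0.         325.95915334]
 [  0.         545.9358195  239.31732711]
 [  0.           0.           1.        ]] [ 0.22276109 -2.72596696  1.39331064] [ 0.63535398 -0.00844842  1.27265894]
```

View pics/top0.png

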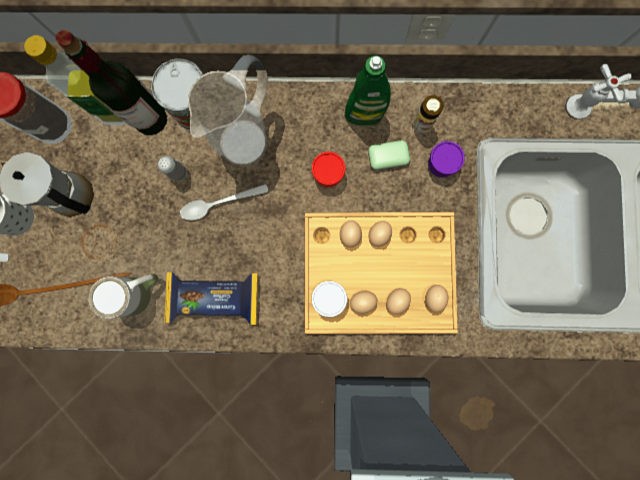

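View pics/side0.png

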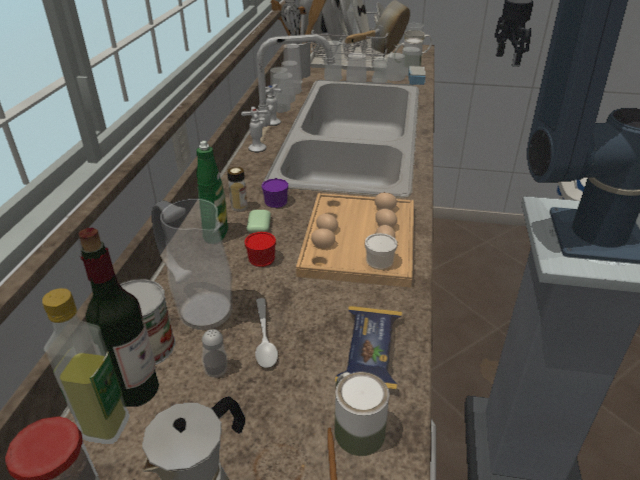

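The top view shows free pockets at px (321,235), (407,235) and (437,235), which are pockets 4, 1 and 0. The loose eggs are at (364,302), (399,300) and (437,298), and the tub is at (330,299). I'll enlarge this area for accuracy.

```bash
cat > h.py <<'E'
import numpy as np, cv2
def ray(d,uv,z):
    R,_=cv2.Rodrigues(np.array(d['rvec'])); t=np.array(d['tvec']).reshape(3)
    p=cv2.undistortPoints(np.array(uv,float).reshape(-1,1,2),np.array(d['mtx']),None).reshape(-1,2)
    C=-R.T@t; v=np.c_[p,np.ones(len(p))]@R
    return C+v*((z-C[2])/v[:,2])[:,None]
def crop(d,x0,y0,w,h,k,name):
    im=d['pixels'][y0:y0+h,x0:x0+w,::-1]
    cv2.imwrite(name,cv2.resize(im,None,fx=k,fy=k,interpolation=cv2.INTER_CUBIC))
E
python3 - <<'E'
from station import ctrl
from h import *
crop(ctrl.snapshot('top'),295,205,170,135,4.5,'pics/c1.png')
E
```

```text
(no output)
```

View pics/c1.png

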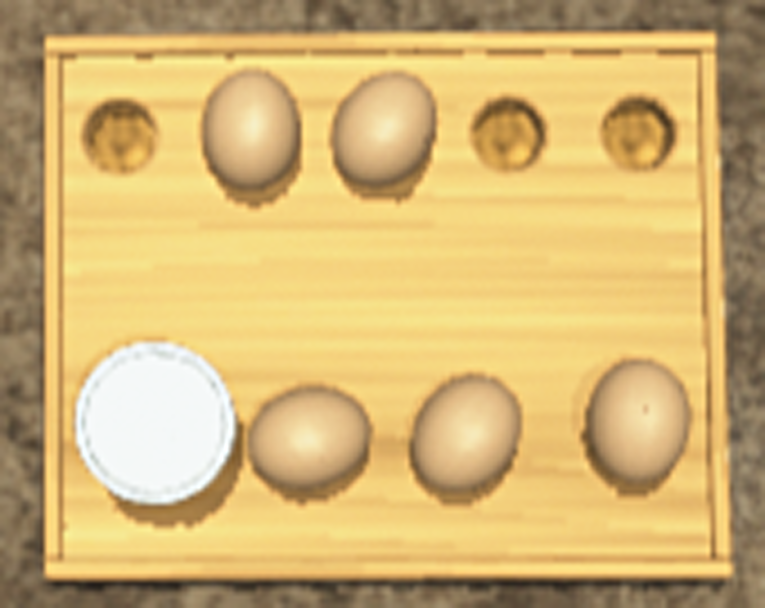

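The crop shows the lip corners at (45,38), (716,33), (732,576) and (45,578). The free pockets are at (120,135), (508,133) and (638,133). The loose eggs are at (310,440), (466,436) and (638,425), and the tub is at (156,422).

```bash
cat >> h.py <<'E'
from scipy.spatial.transform import Rotation as Ro
def full(l,x0=295,y0=205,k=4.5): return (np.array(l,float)+.5)/k-.5+[x0,y0]
def fitboard(d):
    c=ray(d,full([(45,38),(716,33),(732,576),(45,578)]),.028)[:,:2]
    pk=ray(d,full([(120,135),(508,133),(638,133)]),.022)[:,:2]
    W=np.r_[c,pk]; B=np.array([(.12,.15),(.12,-.15),(-.12,-.15),(-.12,.15),(.075,.116),(.075,-.058),(.075,-.116)])
    wc,bc=W.mean(0),B.mean(0); U,S,V=np.linalg.svd((B-bc).T@(W-wc)); R=(U@V).T
    return R,wc-R@bc,W,B
E
python3 - <<'E'
from station import ctrl
from h import *
np.set_printoptions(precision=4,suppress=True)
d=ctrl.snapshot('top'); R,o,W,B=fitboard(d)
yaw=np.arctan2(R[1,0],R[0,0]); print('yaw',yaw,'o',o); print('res',1e3*(B@R.T+o-W))
for n,p,z in [('c',(310,440),.044),('b',(466,436),.044),('a',(638,425),.044),('tub',(156,422),.051)]:
    w=ray(d,full([p]),z)[0,:2]; print(n,w,'board',R.T@(w-o))
for i,y in enumerate([-.116,-.058,0,.058,.116]): print(i,R@[.075,y]+o)
s=ctrl.sense(); T=s['tool_rot']; a=np.arctan2(T[1,0],T[0,0]); print('tool yaw',a,'turn about tool z',-(yaw-a)/.5, s['t'])
E
```

```text
yaw 0.023214467336780575 o [0.5484 0.1104]
res [[ 1.0469  0.8327]
 [ 0.9569 -0.0954]
 [-0.564  -0.6798]
 [-0.2001  0.5979]
 [-0.6489  0.1464]
 [-0.4751 -0.3185]
 [-0.1157 -0.4832]]
c [0.488  0.1431] board [-0.0597  0.0341]
b [0.4911 0.0761] board [-0.0582 -0.0329]
a [0.4973 0.0024] board [-0.0537 -0.1068]
tub [0.4946 0.2097] board [-0.0516  0.1005]
0 [ 0.6261 -0.0038]
1 [0.6248 0.0541]
2 [0.6234 0.1121]
3 [0.6221 0.1701]
4 [0.6207 0.2281]
tool yaw 0.39980649975001725 turn about tool z 0.7531840648264734 0.2
```

```bash
python3 -m creep '[[0,0,0,0,0,0.25,0.35],[0,0,0,0,0,0.25,0.35],[0,0,0,0,0,0.25,0.35],[0.29,-0.53,0,0,0,0,0.35],[0.29,-0.53,0,0,0,0,0.35],[0.29,-0.53,0,0,0,0,0.35],[0.29,-0.53,0,0,0,0,0.35],[0.29,-0.53,0,0,0,0,0.35]]'; cat > g.py <<'E'
# python3 g.py bx by z : shift from the present TCP to the board point, in tool units
import sys
from station import ctrl
from h import *
R=np.array([[np.cos(.0232),-np.sin(.0232)],[np.sin(.0232),np.cos(.0232)]]); o=np.array([.5484,.1104])
s=ctrl.sense(); p=np.array(s['ee_pos']); T=np.array(s['tool_rot'])
print('t %.1f'%s['t'],'board',np.round(R.T@(p[:2]-o)*1e3,1),'z',round(p[2]*1e3,1),'w',round(s['width']*1e3,1),'F',np.round(s['contact_force'],2),
 'yaw err units',round((np.arctan2(T[1,0],T[0,0])-.0232)/.5,3),'tilt',np.round(T[:2,2],4))
if len(sys.argv)>3:
    b=np.array(sys.argv[1:4],float); w=np.r_[R@b[:2]+o,b[2]]; print('units',np.round(T.T@(w-p)/.075,3))
E
python3 g.py -.100 -.109 .15
```

```text
t: 1.0
ee_pos: [0.3085, -0.2805, 0.2311]
tool_rot: [[1.0, 0.024, 0.0], [0.024, -1.0, 0.0], [0.0, -0.0, -1.0]]
contact_force: [0.9, -0.7, 0.4]
width: 0.0278
grip_force: 0.0
t 1.0 board [-248.9 -385.3] z 231.1 w 27.8 F [ 0.91 -0.68  0.44] yaw err units 0.002 tilt [0.0002 0.0001]
units [ 1.988 -3.682  1.082]
```

```bash
python3 -m creep '[[0.29,-0.53,0,0,0,0,0.35],[0.29,-0.53,0,0,0,0,0.35],[0.29,-0.53,0,0,0,0,0.35],[0.29,-0.53,0,0,0,0,0.35],[0.29,-0.53,0,0,0,0,0.35],[0.29,-0.53,0,0,0,0,0.35],[0.25,-0.5,0.4,0,0,0,0.35],[0,0,0.6,0,0,0,0.35]]' >/dev/null; python3 g.py -.100 -.109 .030
```

```text
t 1.8 board [ -96.9 -108.1] z 159.5 w 28.0 F [ 1.29 -0.99 -0.82] yaw err units 0.017 tilt [0.0088 0.0008]
units [-0.056  0.013  1.726]
```

```bash
python3 -m creep '[[0,0,0,0,0,0,0.35],[-0.04,0,0.4,0,0,0,0.35],[0,0,0.4,0,0,0,0.35],[0,0,0.4,0,0,0,0.35],[0,0,0,0,0,0,0.35]]' >/dev/null; python3 g.py -.100 -.109 .030
```

```text
t 2.3 board [-106.3 -112.2] z 65.4 w 27.9 F [0.49 0.39 0.08] yaw err units 0.0 tilt [-0.0056  0.0007]
units [ 0.087 -0.042  0.472]
```

```bash
python3 -m creep '[[0.05,-0.04,0.12,0,0,0,0.35],[0,0,0.2,0,0,0,0.35],[0,0,0.15,0,0,0,0.35],[0,0,0,0,0,0,0.35]]' >/dev/null; python3 g.py -.100 -.109 .030; python3 - <<'E'
from station import ctrl
from h import *
a=ctrl.snapshot('top'); b=ctrl.snapshot('side'); 
c=lambda d,x,y,w,h,k: cv2.resize(d['pixels'][y:y+h,x:x+w,::-1],None,fx=k,fy=k,interpolation=3)
cv2.imwrite('pics/m1.png',np.hstack([c(a,295,205,170,180,2.3),c(b,295,140,140,180,2.3)]))
E
```

```text
t 2.7 board [-100.2 -108.9] z 32.0 w 27.6 F [-0.61 -0.32 -1.16] yaw err units 0.002 tilt [-0.0005  0.0001]
units [0.003 0.001 0.027]
```

View pics/m1.png

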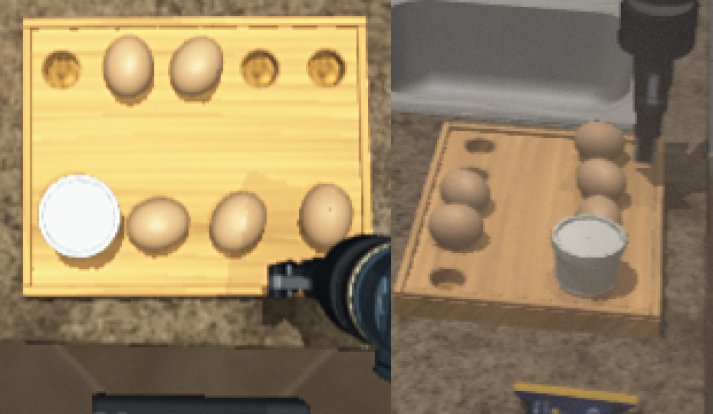

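```bash
cat > eggs.py <<'E'
from station import ctrl
from h import *
R=np.array([[np.cos(.0232),-np.sin(.0232)],[np.sin(.0232),np.cos(.0232)]]); o=np.array([.5484,.1104])
d=ctrl.snapshot('top'); hsv=cv2.cvtColor(np.ascontiguousarray(d['pixels']),cv2.COLOR_RGB2HSV)
m=((hsv[...,1]>50)&(hsv[...,1]<118)&(hsv[...,0]<22)&(hsv[...,2]>95)).astype(np.uint8)
k=np.zeros_like(m); k[212:333,304:458]=1; m=cv2.morphologyEx(m*k,cv2.MORPH_OPEN,np.ones((5,5)))
n,_,st,c=cv2.connectedComponentsWithStats(m)
for i in range(1,n):
    if st[i,4]>80: print('egg',np.round(R.T@(ray(d,[c[i]],.044)[0,:2]-o)*1e3),st[i,2:5])
E
python3 -m creep '[[0.06,0,0.02,0,0,0,0.35],[0.06,0.004,0,0,0,0,0.35],[0.06,0.004,0,0,0,0,0.35],[0.06,0.004,0,0,0,0,0.35],[0.06,0.004,0,0,0,0,0.35],[0.06,0.004,0,0,0,0,0.35],[0.06,0.004,0,0,0,0,0.35],[0.06,0.004,0,0,0,0,0.35]]' >/dev/null; python3 g.py ; python3 eggs.py
```

```text
t 3.6 board [ -64.2 -110.9] z 30.4 w 27.8 F [-0.81 -0.47  0.95] yaw err units 0.003 tilt [-0.0005  0.    ]
egg [75. 58.] [ 20  25 361]
egg [75.  0.] [ 21  24 367]
egg [ -27. -107.] [ 21  21 286]
egg [-57. -33.] [ 23  25 415]
egg [-59.  34.] [ 26  21 394]
```

```bash
python3 -m creep '[[0.06,0.006,0,0,0,0,0.35],[0.07,0.006,0,0,0,0,0.35],[0.07,0.006,0,0,0,0,0.35],[0.07,0.006,0,0,0,0,0.35],[0.07,0.006,0,0,0,0,0.35],[0.07,0.006,0,0,0,0,0.35],[0.07,0.006,0,0,0,0,0.35],[0.07,0.006,0,0,0,0,0.35]]' >/dev/null; python3 g.py ; python3 eggs.py
```

```text
t 4.5 board [ -22.6 -114.5] z 30.5 w 27.6 F [-0.11 -0.36  0.76] yaw err units 0.003 tilt [-0. -0.]
egg [74. 58.] [ 20  25 343]
egg [74. -0.] [ 22  25 347]
egg [  17. -108.] [ 18  19 220]
egg [-57. -33.] [ 23  25 410]
egg [-59.  34.] [ 26  21 380]
```

```bash
python3 -m creep '[[0.07,0.006,0,0,0,0,0.35],[0.07,0.006,0,0,0,0,0.35],[0.07,0.006,0,0,0,0,0.35],[0.06,0.006,0,0,0,0,0.35],[0.06,0.006,0,0,0,0,0.35],[0.06,0.006,0,0,0,0,0.35]]' >/dev/null; python3 g.py ; python3 eggs.py
```

```text
t 5.1 board [   6.5 -117.1] z 30.5 w 27.7 F [-1.16  0.14  0.25] yaw err units 0.003 tilt [-0.0001  0.    ]
egg [73. 58.] [ 20  25 318]
egg [74. -1.] [ 21  25 326]
egg [  46. -110.] [ 16  18 189]
egg [-57. -33.] [ 23  25 428]
egg [-59.  34.] [ 26  21 354]
```

```bash
python3 -m creep '[[0.06,0,0,0,0,0,0.35],[0.06,0,0,0,0,0,0.35],[0.05,0,0,0,0,0,0.35],[0.05,0,0,0,0,0,0.35],[0.04,0,0,0,0,0,0.35],[0.04,0,0,0,0,0,0.35],[0.03,0,0,0,0,0,0.35],[0,0,0,0,0,0,0.35]]' >/dev/null; python3 g.py ; python3 eggs.py;  python3 - <<'E'
from station import ctrl
from h import *
a=ctrl.snapshot('top'); b=ctrl.snapshot('side'); 
c=lambda d,x,y,w,h,k: cv2.resize(d['pixels'][y:y+h,x:x+w,::-1],None,fx=k,fy=k,interpolation=3)
cv2.imwrite('pics/m2.png',np.hstack([c(a,295,205,170,180,2.3),c(b,295,140,140,180,2.3)]))
E
```

```text
t 6.0 board [  31.4 -117. ] z 30.5 w 28.0 F [-0.18  0.67 -0.21] yaw err units 0.003 tilt [ 0.0004 -0.0001]
egg [73. -1.] [ 21  25 301]
egg [  77. -109.] [ 18  18 201]
egg [69. 58.] [ 20  21 272]
egg [-57. -33.] [ 23  25 435]
egg [-60.  33.] [ 26  21 336]
```

View pics/m2.png

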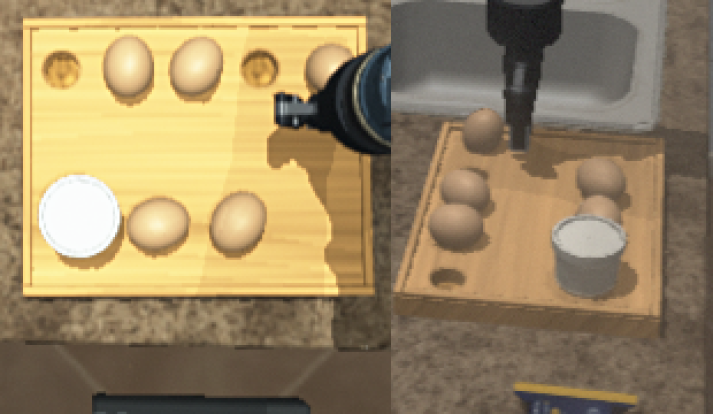

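The egg is at pocket 0, partly hidden by the gripper. I'll back off, lift and check it.

```bash
python3 -m creep '[[-0.1,0,0,0,0,0,0.35],[-0.3,0,0,0,0,0,0.35],[-0.4,0,0,0,0,0,0.35],[-0.4,0,-0.4,0,0,0,0.35],[-0.4,0,-0.4,0,0,0,0.35],[-0.4,0,-0.3,0,0,0,0.35],[0,0,0,0,0,0,0.35]]' >/dev/null; python3 g.py -.097 -.033 .12; python3 eggs.py
```

```text
t 6.8 board [-119.9 -117.4] z 116.7 w 27.3 F [ 1.58 -0.34  0.57] yaw err units 0.003 tilt [ 0.0052 -0.0012]
units [ 0.308 -1.125 -0.043]
egg [75. 58.] [ 20  26 385]
egg [75. -0.] [ 21  24 384]
egg [  72. -115.] [ 21  20 330]
egg [-57. -33.] [ 23  25 419]
egg [-59.  34.] [ 26  21 410]
```

```bash
python3 -m creep '[[0.15,-0.5,0,0,0,0,0.35],[0.15,-0.5,0,0,0,0,0.35],[0,-0.2,0,0,0,0.13,0.35],[0,0,0,0,0,0.24,0.35],[0,0,0.3,0,0,0,0.35],[0,0,0.3,0,0,0,0.35],[0,0,0.1,0,0,0,0.35],[0,0,0,0,0,0,0.35]]' >/dev/null; python3 g.py -.099 -.025 .030
```

```text
t 7.7 board [-103.   -73.2] z 58.2 w 27.7 F [-0.12 -0.17 -0.  ] yaw err units -0.247 tilt [-0.0032  0.0407]
units [-0.024 -0.628  0.401]
```

```bash
python3 -m creep '[[0,0,0,0,0,0,0.35],[0,0,0,0,0,0,0.35]]' >/dev/null; python3 g.py -.099 -.025 .030
```

```text
t 7.8 board [-100.1  -73.2] z 61.6 w 27.7 F [0.66 0.3  0.1 ] yaw err units -0.245 tilt [0.0037 0.0401]
units [-0.063 -0.622  0.447]
```

```bash
cat >> g.py <<'E'
yw=.0232+float(sys.argv[4]) if len(sys.argv)>4 else .0232
D=np.array([[np.cos(yw),np.sin(yw),0],[np.sin(yw),-np.cos(yw),0],[0,0,-1]])
print('turn units to level, rel yaw %.3f:'%(yw-.0232),np.round(Ro.from_matrix(T.T@D).as_rotvec()/.5,3))
E
python3 g.py -.099 -.025 .06 -.186
```

```text
t 7.8 board [-100.1  -73.2] z 61.6 w 27.7 F [0.66 0.3  0.1 ] yaw err units -0.245 tilt [0.0037 0.0401]
units [-0.063 -0.638  0.047]
turn units to level, rel yaw -0.186: [-0.08   0.003  0.127]
```

```bash
python3 -m creep '[[0,0,-0.3,-0.08,0,0.127,0.35],[-0.06,-0.2,0,0,0,0,0.35],[0,-0.2,0,0,0,0,0.35],[0,-0.2,0,0,0,0,0.35],[0,0,0,0,0,0,0.35]]' >/dev/null; python3 g.py -.099 -.025 .03 -.186
```

```text
t 8.3 board [-106.1  -73.9] z 83.8 w 27.6 F [ 0.41 -0.19 -0.29] yaw err units -0.252 tilt [-0.0004  0.0405]
units [ 0.015 -0.63   0.743]
turn units to level, rel yaw -0.186: [-0.08   0.012  0.12 ]
```

```bash
python3 -c "
from station import ctrl
s=ctrl.sense();print(s['joint_pos'],s['dq'])"; python3 -m creep '[[0,-0.2,0,0,0,0,0.35],[0,0,0,0,0,0,0.35]]'
```

```text
[-0.1031968  -0.14225766 -0.37846374  1.33915595  0.04022959  3.14127124] [-0.00768849  0.00425209 -0.00320012  0.00022062 -0.01968286  0.00097218]
t: 8.55
ee_pos: [0.4448, 0.0403, 0.0844]
tool_rot: [[0.996, -0.093, -0.0], [-0.093, -0.995, 0.047], [-0.005, -0.047, -0.999]]
contact_force: [0.4, 0.6, -0.2]
width: 0.0282
grip_force: 0.0
```

Joint 6 has reached its limit, so I'll turn the tool half round by swinging it the other way. From then on, pushing goes along tool -x.

```bash
python3 -m creep '[[-0.1,0.2,-0.4,0,0,0,0.35],[0,0,0,-0.08,0,0,0.35],[0,0,0,0,0,-0.29,0.35],[0,0,0,0,0,-0.29,0.35],[0,0,0,0,0,-0.29,0.35],[0,0,0,0,0,-0.29,0.35],[0,0,0,0,0,-0.29,0.35],[0,0,0,0,0,-0.29,0.35]]' >/dev/null; python3 -m creep '[[0,0,0,0,0,-0.29,0.35],[0,0,0,0,0,-0.29,0.35],[0,0,0,0,0,-0.29,0.35],[0,0,0,0,0,-0.29,0.35],[0,0,0,0,0,-0.29,0.35],[0,0,0,0,0,-0.29,0.35],[0,0,0,0,0,-0.29,0.35],[0,0,0,0,0,-0.29,0.35]]' >/dev/null; python3 -m creep '[[0,0,0,0,0,-0.29,0.35],[0,0,0,0,0,-0.29,0.35],[0,0,0,0,0,-0.29,0.35],[0,0,0,0,0,-0.29,0.35],[0,0,0,0,0,-0.29,0.35],[0,0,0,0,0,-0.29,0.35],[0,0,0,0,0,-0.29,0.35],[0,0,0,0,0,0,0.35]]' >/dev/null;python3 g.py -.099 -.025 .03 2.956; python3 eggs.py
```

```text
t 10.9 board [-114.4  -83.8] z 113.8 w 28.1 F [ 0.37 -0.59 -0.01] yaw err units 5.854 tilt [-0.0039  0.0068]
units [-0.039  0.803  1.122]
turn units to level, rel yaw 2.956: [ 0.012 -0.01  -0.058]
egg [75. 58.] [ 20  26 378]
egg [75. -0.] [ 21  24 379]
egg [  72. -115.] [ 21  20 331]
egg [-57. -33.] [ 23  25 454]
egg [-59.  34.] [ 26  21 402]
```

Now tool +y points left and tool -x points forward.

```bash
python3 -m creep '[[0,0.25,0,0.012,-0.01,-0.058,0.35],[0,0.25,0,0,0,0,0.35],[0,0.25,0,0,0,0,0.35],[0,0.05,0.3,0,0,0,0.35],[0,0,0.3,0,0,0,0.35],[0,0,0,0,0,0,0.35]]' >/dev/null; python3 g.py -.099 -.025 .03 2.956
```

```text
t 11.6 board [-105.6  -24.7] z 65.8 w 27.6 F [-0.75  0.23 -0.66] yaw err units 5.909 tilt [-0.0066 -0.0003]
units [-0.091  0.014  0.477]
turn units to level, rel yaw 2.956: [-0.003 -0.013 -0.003]
```

```bash
python3 -m creep '[[-0.04,0.01,0.2,0,-0.008,0,0.35],[0,0,0.2,0,0,0,0.35],[0,0,0.06,0,0,0,0.35],[0,0,0,0,0,0,0.35]]' >/dev/null; python3 g.py 0.038 -0.051 .03 2.956;  python3 -m creep '[[-0.05,0,0,0,0,0,0.35],[-0.06,0,0,0,0,0,0.35],[-0.06,0,0,0,0,0,0.35],[-0.06,0,0,0,0,0,0.35],[-0.06,0,0,0,0,0,0.35],[-0.06,0,0,0,0,0,0.35],[-0.06,0,0,0,0,0,0.35],[-0.06,0,0,0,0,0,0.35]]' >/dev/null; python3 g.py 0.038 -0.051 .03 2.956 ; python3 eggs.py
```

```text
t 12.0 board [-99.8 -24.9] z 34.7 w 28.0 F [-0.28  0.01  0.86] yaw err units 5.91 tilt [ 0.0033 -0.0007]
units [-1.87  -0.     0.069]
turn units to level, rel yaw 2.956: [-0.     0.007 -0.002]
t 12.8 board [-64.6 -31.4] z 34.8 w 27.8 F [-1.44 -0.31  1.19] yaw err units 5.912 tilt [ 0.004  -0.0007]
units [-1.393 -0.005  0.07 ]
turn units to level, rel yaw 2.956: [-0.     0.008  0.   ]
egg [75. 58.] [ 20  26 377]
egg [75. -0.] [ 21  24 371]
egg [  72. -115.] [ 21  20 327]
egg [-23. -34.] [ 17  11 117]
egg [-59.  42.] [ 17  21 284]
```

```bash
python3 -m creep '[[-0.06,0,0.03,0,0,0,0.35],[-0.06,0,0.02,0,0,0,0.35],[-0.06,0,0,0,0,0,0.35],[-0.06,0,0,0,0,0,0.35],[-0.06,0,0,0,0,0,0.35],[-0.06,0,0,0,0,0,0.35],[-0.06,0,0,0,0,0,0.35],[-0.06,0,0,0,0,0,0.35]]' >/dev/null; python3 g.py 0.038 -0.051 .03 2.956 ; python3 eggs.py;python3 - <<'E'
from station import ctrl
from h import *
a=ctrl.snapshot('top'); b=ctrl.snapshot('side'); 
c=lambda d,x,y,w,h,k: cv2.resize(d['pixels'][y:y+h,x:x+w,::-1],None,fx=k,fy=k,interpolation=3)
cv2.imwrite('pics/m3.png',np.hstack([c(a,295,205,170,180,2.3),c(b,295,140,140,180,2.3)]))
E
```

```text
t 13.7 board [-29. -38.] z 31.3 w 27.5 F [-0.7  -0.25 -0.83] yaw err units 5.912 tilt [ 0.0045 -0.0007]
units [-0.909 -0.005  0.021]
turn units to level, rel yaw 2.956: [0.    0.009 0.   ]
egg [75. 58.] [ 20  26 359]
egg [74. -0.] [ 21  25 354]
egg [  72. -115.] [ 21  20 324]
egg [-59.  34.] [ 26  21 401]
```

View pics/m3.png

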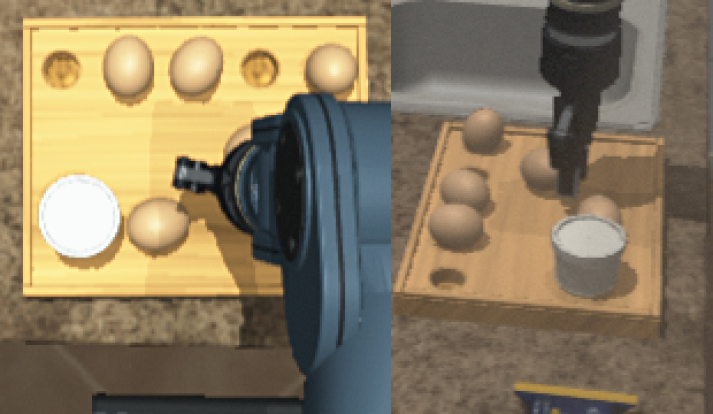

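Egg b is cradled and moving along the line to pocket 1, seen in the side view at about (545,168), just ahead of the finger.

```bash
python3 -m creep '[[-0.06,0,0,0,0,0,0.35],[-0.06,0,0,0,0,0,0.35],[-0.06,0,0,0,0,0,0.35],[-0.06,0,0,0,0,0,0.35],[-0.06,0,0,0,0,0,0.35],[-0.06,0,0,0,0,0,0.35],[-0.06,0,0,0,0,0,0.35],[-0.06,0,0,0,0,0,0.35]]' >/dev/null; python3 g.py 0.038 -0.051 .03 2.956 ; python3 eggs.py;  python3 -m creep '[[-0.05,0,0,0,0,0,0.35],[-0.05,0,0,0,0,0,0.35],[-0.05,0,0,0,0,0,0.35],[-0.05,0,0,0,0,0,0.35],[-0.04,0,0,0,0,0,0.35],[-0.04,0,0,0,0,0,0.35],[-0.03,0,0,0,0,0,0.35],[0,0,0,0,0,0,0.35]]' >/dev/null; python3 g.py 0.038 -0.051 .03 2.956 ; python3 eggs.py
```

```text
t 14.6 board [  6.3 -44.6] z 31.4 w 27.6 F [-0.96 -0.01  0.82] yaw err units 5.912 tilt [ 0.0043 -0.0007]
units [-0.43  -0.006  0.02 ]
turn units to level, rel yaw 2.956: [0.    0.009 0.   ]
egg [73. 58.] [ 20  26 315]
egg [73. -0.] [ 22  25 344]
egg [-59.  34.] [ 26  21 368]
t 15.4 board [ 29.4 -49. ] z 31.6 w 28.1 F [ 0.18 -0.69  0.12] yaw err units 5.912 tilt [ 0.0051 -0.0009]
units [-0.117 -0.005  0.022]
turn units to level, rel yaw 2.956: [-0.    0.01  0.  ]
egg [77.  0.] [ 22  23 360]
egg [68. 58.] [ 20  20 261]
egg [-60.  33.] [ 26  21 356]
```

```bash
python3 -m creep '[[-0.03,0,0,0,0,0,0.35],[-0.03,0,0,0,0,0,0.35],[0,0,0,0,0,0,0.35],[0.1,0,0,0,0,0,0.35],[0.3,0,0,0,0,0,0.35],[0.3,0,-0.2,0,0,0,0.35],[0.3,0,-0.3,0,0,0,0.35],[0.2,0,-0.3,0,0,0,0.35]]' >/dev/null;  python3 -m creep '[[0.3,-0.1,-0.2,0,0,0,0.35],[0.3,-0.1,0,0,0,0,0.35],[0.2,0,0,0,0,0,0.35],[0,0,0,0,0,0,0.35]]' >/dev/null; python3 g.py -.1 .034 .12 3.142 ; python3 eggs.py
```

```text
t 16.7 board [-119.3  -36.4] z 105.9 w 27.7 F [-0.18 -0.16 -0.24] yaw err units 5.913 tilt [ 0.0036 -0.0005]
units [-0.082  0.97  -0.188]
turn units to level, rel yaw 3.142: [-0.     0.007 -0.371]
egg [75. 58.] [ 20  25 381]
egg [75.  0.] [ 22  24 394]
egg [ 74. -54.] [ 22  20 337]
egg [  72. -115.] [ 21  20 337]
egg [-59.  34.] [ 26  21 440]
```

Egg b is at pocket 1. Egg c needs three legs: forward to about (-10,34), diagonally between the tub and egg d to about (45,112), then into pocket 4.

```bash
python3 -m creep '[[0,0.2,0,0,0.007,-0.19,0.5],[0,0.2,0,0,0,-0.18,0.5],[0,0.2,0,0,0,0,0.5],[0,0.2,0,0,0,0,0.5],[0,0.1,0,0,0,0,0.5],[0,0,0,0,0,0,0.5]]' >/dev/null;  python3 g.py -.099 .033 .03 3.1416
```

```text
t 17.4 board [-112.8   31.1] z 105.6 w 21.5 F [-0.17 -0.22 -0.3 ] yaw err units -6.281 tilt [ 0.0009 -0.0004]
units [-0.183  0.026  1.009]
turn units to level, rel yaw 3.142: [-0.001  0.002  0.002]
```

```bash
python3 -m creep '[[-0.14,0.02,0,0,0,0,0.5],[0,0,0.35,0,0,0,0.5],[0,0,0.3,0,0,0,0.5],[0,0,0.2,0,0,0,0.5],[0,0,0.1,0,0,0,0.5],[0,0,0,0,0,0,0.5]]' >/dev/null;  python3 g.py -.041 .033 .03 3.1416; python3 eggs.py;python3 - <<'E'
from station import ctrl
from h import *
a=ctrl.snapshot('top'); b=ctrl.snapshot('side'); 
c=lambda d,x,y,w,h,k: cv2.resize(d['pixels'][y:y+h,x:x+w,::-1],None,fx=k,fy=k,interpolation=3)
cv2.imwrite('pics/m4.png',np.hstack([c(a,295,205,170,180,2.3),c(b,295,140,140,180,2.3)]))
E
```

```text
t 17.9 board [-103.1   31.3] z 33.4 w 21.7 F [-0.57 -0.05  0.22] yaw err units -6.286 tilt [-0.0013 -0.0008]
units [-0.827  0.024  0.044]
turn units to level, rel yaw 3.142: [-0.002 -0.003 -0.003]
egg [75. 58.] [ 20  25 385]
egg [75.  0.] [ 21  24 388]
egg [ 74. -54.] [ 22  20 343]
egg [  72. -115.] [ 21  20 338]
egg [-57.  35.] [ 26  20 404]
```

View pics/m4.png

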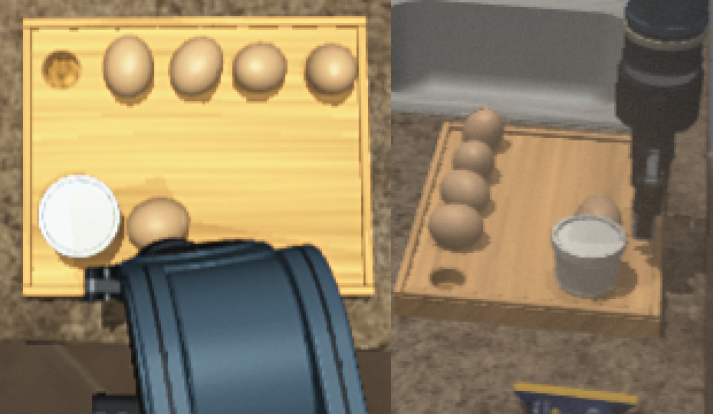

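Pockets 0 and 1 now look filled, with those eggs level with the seated ones. The gripper is behind egg c, clear of the tub.

```bash
python3 -m creep '[[-0.06,0,0.02,0,0,0,0.5],[-0.06,0,0.01,0,0,0,0.5],[-0.06,0,0,0,0,0,0.5],[-0.06,0,0,0,0,0,0.5],[-0.06,0,0,0,0,0,0.5],[-0.06,0,0,0,0,0,0.5],[-0.06,0,0,0,0,0,0.5],[-0.06,0,0,0,0,0,0.5]]' >/dev/null;  python3 g.py -.041 .033 .03 3.1416; python3 eggs.py
```

```text
t 18.9 board [-66.2  31.9] z 32.3 w 21.3 F [ 0.16 -0.13 -0.08] yaw err units -6.284 tilt [ 0.0008 -0.0003]
units [-0.336  0.014  0.032]
turn units to level, rel yaw 3.142: [-0.001  0.002 -0.001]
egg [75. 58.] [ 20  26 379]
egg [75.  0.] [ 21  24 380]
egg [ 74. -54.] [ 22  21 346]
egg [  72. -115.] [ 21  20 335]
egg [-20.  37.] [15  7 89]
```

```bash
python3 -m creep '[[-0.06,0,0,0,0,0,0.5],[-0.06,0,0,0,0,0,0.5],[-0.06,0,0,0,0,0,0.5],[-0.06,0,0,0,0,0,0.5],[-0.04,0,0,0,0,0,0.5],[0,0,0,0,0,0,0.5]]' >/dev/null;  python3 g.py -.041 .033 .03 3.1416; python3 eggs.py
```

```text
t 19.6 board [-45.   31.9] z 32.5 w 21.4 F [ 0.11 -0.   -0.09] yaw err units -6.284 tilt [ 0.0013 -0.0002]
units [-0.054  0.015  0.033]
turn units to level, rel yaw 3.142: [-0.001  0.003 -0.001]
egg [75. 58.] [ 20  25 373]
egg [75.  0.] [ 21  24 378]
egg [ 74. -54.] [ 22  21 343]
egg [  72. -115.] [ 21  20 331]
```

```bash
python3 -m creep '[[0.2,0,0,0,0,0,0.5],[0.3,0,-0.1,0,0,0,0.5],[0,-0.1,-0.4,0,0,0,0.5],[0,-0.2,-0.4,0,0,0,0.5],[0.2,-0.3,-0.1,0,0,-0.25,0.5],[0,-0.2,0,0,0,-0.25,0.5],[0,0,0,0,0,-0.25,0.5],[0,0,0,0,0,-0.25,0.5]]' >/dev/null; python3 -m creep '[[0,0,0,0,0,-0.25,0.5],[0,0,0,0,0,-0.25,0.5],[0,0,0,0,0,-0.25,0.5],[0,0,0,0,0,-0.16,0.5],[0,0,0,0,0,0,0.5]]' >/dev/null;  python3 g.py -.033 .001 .03 4.098; python3 eggs.py
```

```text
t 20.9 board [-96.5 -27.9] z 107.4 w 21.3 F [-0.58  0.21 -0.07] yaw err units -4.374 tilt [ 0.0008 -0.0002]
units [-0.804 -0.468  1.032]
turn units to level, rel yaw 4.098: [-0.002  0.    -0.004]
egg [75. 58.] [ 20  25 374]
egg [75.  0.] [ 21  24 373]
egg [ 73. -54.] [ 22  21 338]
egg [  72. -115.] [ 21  20 329]
egg [-10.  32.] [ 25  20 372]
```

```bash
python3 -m creep '[[-0.2,-0.12,0,0,0,0,0.4],[-0.2,-0.12,0,0,0,0,0.4],[-0.2,-0.12,0,0,0,0,0.4],[-0.15,-0.1,0,0,0,0,0.4],[0,0,0,0,0,0,0.4]]' >/dev/null; python3 g.py -.035 -.003 .03 4.098
```

```text
t 21.4 board [-34.5  -1.6] z 107.3 w 25.4 F [ 0.16 -1.12 -0.06] yaw err units -4.376 tilt [ 0.0016 -0.0001]
units [ 0.021 -0.004  1.031]
turn units to level, rel yaw 4.098: [-0.003  0.002 -0.005]
```

```bash
python3 -m creep '[[0.02,0,0.35,0,0,0,0.4],[0,0,0.35,0,0,0,0.4],[0,0,0.25,0,0,0,0.4],[0,0,0.06,0,0,0,0.4],[0,0,0,0,0,0,0.4]]' >/dev/null; python3 g.py .026 .085 .03 4.098; python3 -m creep '[[-0.05,0,0.02,0,0,0,0.4],[-0.06,0,0,0,0,0,0.4],[-0.06,0,0,0,0,0,0.4],[-0.06,0,0,0,0,0,0.4],[-0.06,0,0,0,0,0,0.4],[-0.06,0,0,0,0,0,0.4],[-0.06,0,0,0,0,0,0.4],[-0.06,0,0,0,0,0,0.4]]' >/dev/null; python3 g.py .026 .085 .03 4.098;python3 eggs.py
```

```text
t 21.9 board [-37.8  -3.4] z 30.9 w 25.7 F [-0.51 -0.1   0.53] yaw err units -4.375 tilt [-0.0016 -0.0005]
units [-1.454 -0.012  0.01 ]
turn units to level, rel yaw 4.098: [ 0.002 -0.003 -0.005]
t 22.8 board [-15.9  26. ] z 30.1 w 25.7 F [ 0.11  0.66 -0.11] yaw err units -4.374 tilt [0.0007 0.    ]
units [-0.965 -0.002  0.002]
turn units to level, rel yaw 4.098: [-0.001  0.001 -0.003]
egg [76. 59.] [ 20  26 336]
egg [84. -1.] [ 21  16 220]
egg [ 83. -54.] [ 21  12 156]
egg [  78. -125.] [ 12  14 117]
egg [ 1. 66.] [ 15  20 207]
```

```bash
python3 -m creep '[[-0.06,0,0,0,0,0,0.4],[-0.06,0,0,0,0,0,0.4],[-0.06,0,0,0,0,0,0.4],[-0.06,0,0,0,0,0,0.4],[-0.06,0,0,0,0,0,0.4],[-0.06,0,0,0,0,0,0.4],[-0.06,0,0,0,0,0,0.4],[-0.06,0,0,0,0,0,0.4]]' >/dev/null; python3 g.py .026 .085 .03 4.098;python3 eggs.py;python3 - <<'E'
from station import ctrl
from h import *
a=ctrl.snapshot('top'); b=ctrl.snapshot('side'); 
c=lambda d,x,y,w,h,k: cv2.resize(d['pixels'][y:y+h,x:x+w,::-1],None,fx=k,fy=k,interpolation=3)
cv2.imwrite('pics/m5.png',np.hstack([c(a,295,205,170,180,2.3),c(b,295,140,140,180,2.3)]))
E
```

```text
t 23.6 board [ 5.1 55.2] z 30.2 w 25.9 F [-0.74 -0.85 -0.08] yaw err units -4.374 tilt [ 0.0011 -0.0003]
units [-0.485  0.002  0.003]
turn units to level, rel yaw 4.098: [-0.002  0.001 -0.004]
egg [  72. -115.] [ 21  20 328]
```

View pics/m5.png

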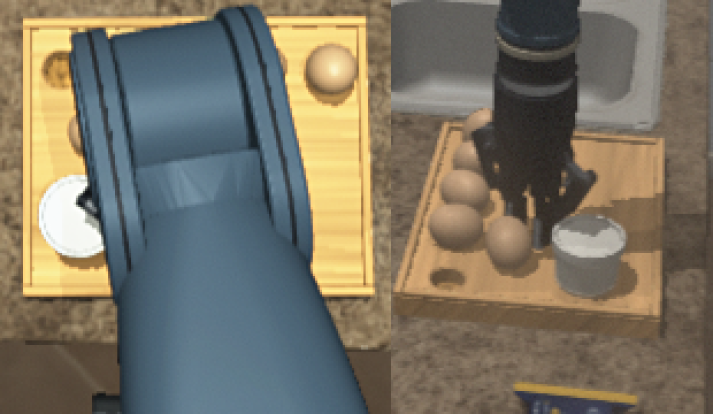

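Egg c is just ahead of the fingers, at about (508,243) in the side view, clear of egg d and the tub. The knuckles pass above the eggs. I'll continue.

```bash
python3 -m creep '[[-0.06,0,0,0,0,0,0.4],[-0.06,0,0,0,0,0,0.4],[-0.06,0,0,0,0,0,0.4],[-0.06,0,0,0,0,0,0.4],[-0.06,0,0,0,0,0,0.4],[-0.06,0,0,0,0,0,0.4],[-0.06,0,0,0,0,0,0.4],[0,0,0,0,0,0,0.4]]' >/dev/null; python3 g.py .026 .085 .03 4.098;python3 eggs.py; python3 -m creep '[[0.3,0,0,0,0,0,0.4],[0.3,0,0,0,0,0,0.4],[0.2,0,-0.3,0,0,0,0.4],[0,0,-0.4,0,0,0,0.4],[0.3,0,-0.4,0,0,0,0.4],[0.3,0,0,0,0,0.25,0.4],[0.3,0,0,0,0,0.25,0.4],[0.3,0,0,0,0,0.25,0.4]]' >/dev/null; python3 -m creep '[[0,0,0,0,0,0.25,0.4],[0,0,0,0,0,0.25,0.4],[0,0,0,0,0,0.25,0.4],[0,0,0,0,0,0.25,0.4],[0,0,0,0,0,0.16,0.4],[0,0,0,0,0,0,0.4]]' >/dev/null; python3 g.py 0 .112 .12 3.1416;python3 eggs.py
```

```text
t 24.6 board [23.3 81.3] z 30.2 w 25.8 F [0.32 0.02 0.02] yaw err units -4.373 tilt [0.0012 0.    ]
units [-0.061 -0.     0.003]
turn units to level, rel yaw 4.098: [-0.002  0.001 -0.002]
egg [ 73. -54.] [ 22  21 332]
egg [  72. -115.] [ 21  20 326]
t 26.0 board [-70.3 -36.3] z 112.7 w 25.6 F [-0.4   0.84 -0.2 ] yaw err units -6.284 tilt [ 0.0009 -0.0003]
units [-0.937  1.977 -0.097]
turn units to level, rel yaw 3.142: [-0.001  0.002 -0.001]
egg [75. 58.] [ 20  25 362]
egg [75.  0.] [ 21  24 364]
egg [ 73. -55.] [ 22  21 333]
egg [  72. -115.] [ 21  20 324]
egg [ 51. 109.] [ 23  24 348]
```

```bash
python3 -m creep '[[-0.1,0.25,0,0,0,0,0.4],[-0.1,0.25,0,0,0,0,0.4],[-0.15,0.25,0,0,0,0,0.4],[-0.15,0.25,0,0,0,0,0.4],[-0.15,0.25,0,0,0,0,0.4],[-0.15,0.25,0,0,0,0,0.4],[-0.1,0.25,0,0,0,0,0.4],[-0.1,0.25,0,0,0,0,0.4]]' >/dev/null; python3 -m creep '[[0,0,0,0,0,0,0.4]]' >/dev/null; python3 g.py .007 .114 .03 3.1416
```

```text
t 26.9 board [  5.4 115.7] z 112.4 w 25.7 F [ 0.66 -0.25  0.13] yaw err units -6.276 tilt [0.0013 0.0006]
units [-0.019 -0.023  1.099]
turn units to level, rel yaw 3.142: [0.001 0.003 0.007]
```

```bash
python3 -m creep '[[0,-0.02,0.35,0,0,0,0.4],[0,0,0.35,0,0,0,0.4],[0,0,0.25,0,0,0,0.4],[0,0,0.12,0,0,0,0.4],[0,0,0,0,0,0,0.4]]' >/dev/null; python3 g.py .034 .114 .03 3.1416; python3 -m creep '[[-0.05,0,0.02,0,0,0,0.4],[-0.05,0,0,0,0,0,0.4],[-0.05,0,0,0,0,0,0.4],[-0.05,0,0,0,0,0,0.4],[-0.05,0,0,0,0,0,0.4],[-0.05,0,0,0,0,0,0.4],[-0.04,0,0,0,0,0,0.4],[0,0,0,0,0,0,0.4]]' >/dev/null; python3 g.py .034 .114 .03 3.1416;python3 eggs.py
```

```text
t 27.4 board [  3.4 111.3] z 30.7 w 25.8 F [-0.43 -0.11 -0.29] yaw err units -6.284 tilt [-0.0028 -0.0016]
units [-0.409  0.037  0.008]
turn units to level, rel yaw 3.142: [-0.003 -0.006 -0.001]
t 28.2 board [ 31.  112.2] z 30.9 w 25.3 F [-0.03 -0.08 -0.57] yaw err units -6.284 tilt [ 0.0012 -0.0003]
units [-0.04   0.024  0.012]
turn units to level, rel yaw 3.142: [-0.001  0.002 -0.001]
egg [75.  0.] [ 21  24 376]
egg [ 73. -55.] [ 22  21 336]
egg [  72. -115.] [ 21  20 330]
```

```bash
python3 -m creep '[[-0.04,0.01,0,0,0,0,0.4],[-0.04,0.01,0,0,0,0,0.4],[0,0,0,0,0,0,0.4],[0.15,0,0,0,0,0,0.4],[0.1,0,-0.3,0,0,0,0.4],[0,0,-0.4,0,0,0,0.4],[0.1,-0.1,-0.4,0,0,0,0.4],[0.3,-0.3,-0.1,0,0,0,0.4]]' >/dev/null; python3 -m creep '[[0.3,-0.35,0,0,0,0,0.4],[0.3,-0.35,0,0,0,0,0.4],[0.3,-0.35,0,0,0,0,0.4],[0.3,-0.35,0,0,0,0,0.4],[0.3,-0.35,0,0,0,0,0.4],[0,0,0,0,0,0,0.4]]' >/dev/null;python3 g.py;python3 eggs.py; python3 - <<'E'
from station import ctrl
from h import *
a=ctrl.snapshot('top'); b=ctrl.snapshot('side'); 
c=lambda d,x,y,w,h,k: cv2.resize(d['pixels'][y:y+h,x:x+w,::-1],None,fx=k,fy=k,interpolation=3)
cv2.imwrite('pics/m6.png',np.hstack([c(a,295,205,170,150,2.4),c(b,295,175,125,150,2.4)]))
E
```

```text
t 29.7 board [-127.5  -49.4] z 120.5 w 25.8 F [ 0.28  1.8  -0.44] yaw err units -6.291 tilt [-0.0011 -0.0014]
turn units to level, rel yaw 0.000: [-4.000e-03  4.000e-03  6.276e+00]
egg [75. 58.] [ 20  25 379]
egg [ 74. 117.] [ 24  23 404]
egg [75. -0.] [ 21  24 386]
egg [ 74. -54.] [ 22  21 348]
egg [  72. -115.] [ 21  20 333]
```

View pics/m6.png

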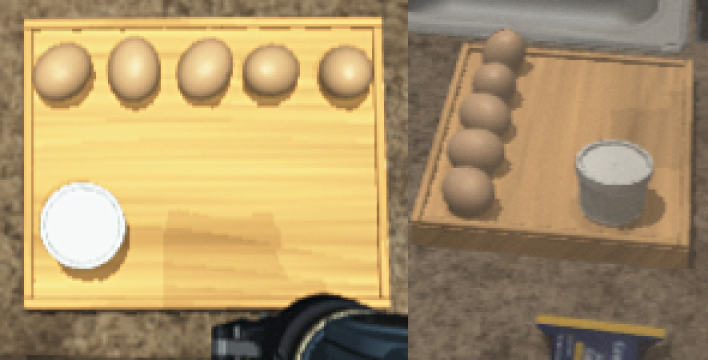

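```bash
python3 - <<'E'
from station import ctrl
from h import *
a=ctrl.snapshot('top'); b=ctrl.snapshot('side')
P=lambda d: np.array(d['mtx'])@np.c_[cv2.Rodrigues(np.array(d['rvec']))[0],np.array(d['tvec']).reshape(3)]
def cam(d,X): return cv2.projectPoints(np.array(X),np.array(d['rvec']),np.array(d['tvec']),np.array(d['mtx']),None)[0].reshape(-1,2)
R=np.array([[np.cos(.0232),-np.sin(.0232)],[np.sin(.0232),np.cos(.0232)]]); o=np.array([.5484,.1104])
B=np.array([[72,-115],[74,-54],[75,0],[75,58],[74,117]])/1e3
for h in (.016,.022):
    X=np.c_[B@R.T+o,np.full(5,.022+h)]; q=cam(b,X); print(h,np.round((q-[295,175])*6,0).tolist())
crop(b,295,175,60,95,6,'pics/m7.png')
E
```

```text
0.016 [[237.0, 138.0], [213.0, 219.0], [191.0, 295.0], [170.0, 384.0], [148.0, 482.0]]
0.022 [[238.0, 126.0], [213.0, 206.0], [191.0, 282.0], [170.0, 371.0], [148.0, 468.0]]
```

View pics/m7.png

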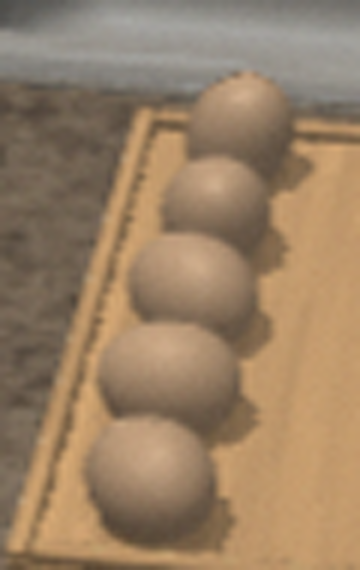

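All five eggs sit in the pocket row in this crop, with centres near (240,122), (215,205), (192,285), (170,375) and (150,480). These match seated heights, and the tub hasn't moved. I'll hand the job in.

```bash
python3 -c "
from station import ctrl
print(ctrl.finish_job())"
```

```text
the job is handed in; nothing more can be done
None
```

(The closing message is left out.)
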